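Put the bench scale into calibration: prise the cover open, hold the calibration key

ROBOT

A 7-joint arm with a two-finger parallel gripper is mounted at the origin on the work surface. World frame = base frame: x ahead of the robot, y to its left, z up, the work surface at z = 0. Lengths are in mm, angles in rad, forces in N, time in s.
With the tool pointing down it reaches from about 400 to 900 mm from the base axis. Payload 5.5 kg.
Tool frame: the origin (TCP) lies midway between the tips of the shut fingers; the grasp point (between the pads) lies 19 mm behind it; z points along the fingers, y is the line along which they close (so a half turn about z gives the same grasp; the last joint's range is limited). The gripper opens to 92 mm and grips with 3 to 60 N. Pads are 19 mm wide; open, the fingers measure 130 mm over their backs; the gripper's body (75 mm by 190 mm) begins 47 mm behind the grasp point.
Start: joints at [-0.893, 0.501, -0.427, 1.55, 0.221, 1.138, -0.21], TCP at [261.918, 594.894, 226.729] pointing down, gripper open.
Joint ranges: [-2.88, 2.88], [-0.31, 2.03], [-1.54, 1.56], [0.2, 2.42], [-1.41, 4.55], [0.19, 2.02], [-2.57, 2.57]. Speed limits (rad/s): [2.57, 2.57, 3.14, 3.14, 3.14, 3.14, 3.14].

INTERFACE

Orientations are given as a 3x3 rotation matrix whose columns are the frame's x, y, z axes.
In Python, from plant import status, optics, job gives the robot as it stands.
- The arm moves only by the tool drive_tool, never from a script. Its argument "moves" is a list that holds one entry, the list of rows, each a list of 6 numbers: the shift along the tool's x, y, z in units of 50 mm (1.0 is 50 mm), then the turn, a rotation vector about the tool's x, y, z in units of 10 degrees (1.0 is 10 degrees). A call has 1 to 8 rows; each row is the pose to reach, as a shift and turn from the pose commanded when the call began, along the tool's axes at that moment; what a row does not reach only later rows make up. A row lasts 1/8 s, in which the tool goes at most 62.5 mm and 10.7 degrees, less where a joint would pass 70% of its speed; a pose out of reach is approached as far as the arm can. A call with a gripper value outside its range is refused whole. "fingers" is the closure, from 0 (fully open) to 1 (shut), set as the call begins (left out, the last holds). The fingers move at their own pace and stop on an object; "squeeze" is the grip in N (left out, the last holds). Time passes only in rows, so rows that repeat a pose let the fingers close. It gives the time, the measured TCP pose, the force, the opening and the grip force at its end, in the units of the state.
- status.get_state(): the state, without advancing time (a new reading comes with each control period).
- optics.snapshot(name): name is "side" or "top"; returns the picture (420x560x3 uint8, red, green, blue); there is no depth.
- optics.camera_params(name): a dict with "fx", "fy", "cx", "cy" (pixels), "dist" ([k1, k2, p1, p2, k3] as OpenCV has them; the pictures are not rectified), "rvec" (rotation vector, rad) and "tvec" (3), from world to camera coordinates, as OpenCV has them. Camera axes: x right, y down, z forward; pixel columns grow to the right and rows downward; lengths in mm; the calibration is good to about 2 mm. A picture is of the moment at which its call begins. camera_params takes no time and is no camera call.
- job.sign_off(): hands the job in; it is judged then, once.
The state is a dict: "clock": time; "q": joint angles; "qvel": joint speeds; "joint_efforts": joint torques, N m; "tcp_pos": TCP position; "eef_rot": TCP orientation; "wrist_force": force on the tool from outside, world axes, zero at the start; "moment": the same for the moment, N m; "gripper_width": finger opening in mm; "gripper_force": force on a finger pad.
Only numpy, scipy, OpenCV 4.12 (cv2) and the standard library are available. Lean on these libraries where they do the work, as an engineer would, in place of code of your own. Each camera call takes 0.05 s, during which the arm holds its last target. There are 200 camera calls.

TASK

The jeweller's bench scale needs calibrating: pick up the spatula, slip its blade into the slot under the tongue at the front of the scale's clear flip cover, prise the cover up with it, fold the cover right back past upright until it rests open by itself, and lay the spatula back down on the table. Then, with the fingertips, gently press the round calibration key (the left-hand one of the three keys as you face the scale's front) all the way down, keep it down for three seconds with no more than 20 N, and finish while still holding it fully down like that. Do not press on the weighing pan or the other two keys, and leave everything else on the table where it is.

Things in the scene. Friction and masses are not known exactly. Their poses are not given: they have to be found in the camera images.
- scale: jeweller's bench scale, grey plastic, 180 deep (x) x 156 wide (y), deck 36 mm above the table; stands firm (never slides or lifts). Origin: centre of its underside, on the table; +x from its front to its back, +y to the left of someone facing its front, z up. On the deck, seen through the clear cover: a round pan at the back, then a flat display, then a row of three rubber keys at x -55 mm
- slot (a point): centre of the mouth of the prising slot in the middle of the scale's front face, scale frame (-90, 0, 31.5) mm: a recess in the scale body 64 mm wide (y), 9 mm high (27 to 36 mm above the table) and 20 mm deep (x -90 to -70 mm), open to the front and roofed by the cover
- cover (a joint): clear plastic flip cover over the whole deck, an upside-down tray 176 long x 150 wide x 17 mm deep, walls 3 mm, about 120 g, hinged along the scale's back. 0 = shut, grows as it opens, stop at 1.95 rad (112 deg). Hardly any friction: let go before about 1.45 rad it falls shut, beyond that it falls back open to its stop
- cover_hinge (a point): middle of the cover's hinge line, scale frame (88, 0, 36) mm; the hinge line runs along the scale's y; the cover opens upward about it
- cover_tongue (a point): tip of the tongue at the cover's front, on its underside; moves with the cover. Tongue 60 mm wide, 3 mm thick, sticking out 9 mm from the lower edge of the cover's front wall. Shut: at scale frame (-97, 0, 36) mm, above the slot. The front wall's inner lower edge is 12 mm behind this tip, 173 mm from the hinge line; behind it the cover is hollow
- cal_key (a joint): calibration key: the only round one of the three, diameter 18 mm, standing 7 mm above the deck. 0 = up, 0.005 m = fully down (5 mm). Spring: 1 N to start it, 6 N fully down, comes up when let go
- cal_key_top (a point): centre of the top of the calibration key (moves with it); up, it lies at scale frame (-55, +45, 43) mm, i.e. at the left end of the key row as one faces the front
- mid_key (a joint): middle key, oblong, 10 (x) x 22 (y) mm, centred at scale frame (-55, 0) mm, top 43 mm above the table; travel 0 to 0.005 m; not to be pressed
- right_key (a joint): right-hand key, oblong, same size, centred at scale frame (-55, -45) mm; not to be pressed
- pan: round steel weighing pan on the scale's deck, diameter 88 mm, centred at scale frame (38, 0), its top 42 mm above the table; origin at the centre of its underside; not to be pressed on
- spatula: narrow spatula, flat-sided wooden handle and flat steel blade, about 50 g, lying flat on the table. Origin: on its underside at the place to grip, near the balance point; +x towards the tip. Handle 115 long x 16 wide (y) x 14 mm high, x -85 to +30 mm; ferrule to +42 mm; blade 12 wide x 2 mm thick at mid-height (7 mm above the underside), rounded end at x +125 mm
- spatula_tip (a point): tip of the spatula's blade, at (125, 0, 7) mm in the spatula's frame
- bead_dish: round glass bead dish, diameter 84, 24 mm high; origin: centre of underside. Bystander
- pliers: bent-nose pliers with blue handles lying flat, about 145 long x 48 wide x 12 mm; origin under the rivet, jaws to +x. Bystander
- mandrel: wooden ring mandrel standing upright on a round foot of diameter 84 mm, 257 mm tall; origin: centre of underside. Bystander
- weight_block: dark wooden block 44 x 84 x 18 mm holding three brass weights, 47 mm high over all; origin: centre of underside. Bystander
- awl: bead awl lying on the table: round wooden handle of diameter 16, 75 mm long, and a thin round needle 65 mm long towards +x; origin under the middle. Bystander, not to be mistaken for the spatula
- tackle_lid (a joint): flip-top lid of the clear compartment box (200 x 130 x 43 mm, fixed) lying near the scale's back; 0 = shut, grows as it opens. Bystander, stays shut
- wire_spool: spool of copper wire lying flat, diameter 48, 28 mm high; origin: centre of underside. Bystander
Not all that is in view belongs to the job. What is shaped like the scale but orange or turquoise is not meant.

How it is judged (in metres and radians):
On the way, in this order (a step that is already met when the one before it is completed fails the run):
1. the blade of the held spatula prises the cover up (value of joint cover above 0.12 rad and contact force between spatula and scale above 0.05 N and contact force between the fingers and spatula above 1 N), for 0.1 s.
2. the cover is folded right back and rests open (value of joint cover above 1.8 rad and not (velocity of joint cover above 0.3 rad/s)), for 0.2 s.
3. the fingers keep the calibration key down for three seconds (value of joint cal_key above 0.0035 m and contact force between the fingers and cal_key between 2 and 20 N), for 3 s.
At the end, for the whole second after the job is handed in: The fingers hold the round calibration key down, at least 3.5 of its 5 mm, with 2 to 20 N, and have done so for three seconds; the cover rests folded back (beyond 1.75 rad); the spatula lies at rest on the table, let go, its origin and tip under 30 mm high (all of step 3 and value of joint cover above 1.75 rad and contact force between the fingers and spatula below 0.05 N and height (world z) of each of spatula, spatula_tip below 0.03 m and linear speed of spatula below 0.02 m/s); the arm keeps its last pose, push and grip.
It fails at once if the calibration key is jabbed (over 40 N even for a moment) (contact force between anything else and cal_key above 40 N).
It fails at once if something presses on the weighing pan (over 3 N) (contact force between anything else and pan above 3 N).
It fails at once if one of the other keys is pressed (over 2.5 mm) (value of joint any of mid_key, right_key above 0.0025 m).
It fails at once if the compartment box is opened (value of joint tackle_lid above 0.3 rad).
It fails at once if a bystander is shifted by more than 30 mm (distance of any of bead_dish, pliers, mandrel, weight_block, awl, wire_spool from where it was at the start of the episode above 0.03 m).
It also fails if it takes over 72 s, if anything falls off the work surface, if the arm or the gripper's body presses on something with over 40 N, if the wrist force passes 120 N, or if a joint passes its speed limit or range.

## Working session

There is one attempt and no reset: what is moved stays moved. The work goes in short steps, Python scripts to look and compute and a tool call to move; the robot and the scene stay as the last step left them, time stands still between calls to the robot, and variables do not carry over. Pictures are saved under pics/ and viewed, at most 13 in all, crops included, and the job is handed in when it is done.

Besides the shell and the picture viewer there is one more tool, called after "Call:" by a JSON object that holds its "method" and its "body". drive_tool: Moves the arm, as the interface text tells. Its arguments: {"type":"object","properties":{"moves":{"type":"array"},"fingers":{"type":"number"},"squeeze":{"type":"number"}},"required":["moves"]}

```bash
ls; mkdir -p pics; python3 - <<'E'
from plant import status, optics, job
import cv2
for n in("top","side"):
    im=optics.snapshot(n); cv2.imwrite(f"pics/{n}0.png",im[:,:,::-1]); p=optics.camera_params(n); print(n,p)
s=status.get_state(); print(s)
E
```

```text
pics
top {'fx': 419.9539794974186, 'fy': 419.9539794974186, 'cx': 277.9459385355155, 'cy': 207.9398437992011, 'dist': array([-0.05437941,  0.        ,  0.        ,  0.        ,  0.        ]), 'rvec': array([ 2.1626328 , -2.16001701,  0.14073071]), 'tvec': array([  47.50369838,  490.14383646, 1213.93672557])}
side {'fx': 501.8639354631528, 'fy': 501.8639354631528, 'cx': 286.3217119013753, 'cy': 205.30383667316627, 'dist': array([0.01342867, 0.        , 0.        , 0.        , 0.        ]), 'rvec': array([ 0.35024438, -2.56634512,  1.53232599]), 'tvec': array([ 519.1231128 ,  110.25813199, 1344.05399637])}
{'clock': 0.1, 'q': array([-0.89278934,  0.50176503, -0.42680842,  1.55135416,  0.22079831,
        1.13831068, -0.21027965]), 'qvel': array([-0.00056173, -0.00230639, -0.00065922, -0.00141749, -0.00111025,
        0.00097516,  0.00077257]), 'joint_efforts': array([-1.10629309e-02, -5.67877042e+01, -5.83876222e+00, -2.79918784e+01,
       -6.91033434e-02,  2.43089790e-02,  5.16057878e-05]), 'tcp_pos': array([261.73414385, 594.27235363, 225.77167994]), 'eef_rot': array([[-9.15222518e-01,  4.02948062e-01, -7.75689048e-04],
       [ 4.02948804e-01,  9.15221111e-01, -1.60609947e-03],
       [ 6.27523243e-05, -1.78250137e-03, -9.99998409e-01]]), 'wrist_force': array([-0.35611237,  0.40264872, -0.044819  ]), 'moment': array([ 0.0250658 ,  0.05653981, -0.03553008]), 'gripper_force': 0.0, 'gripper_width': 92.01417710396402}
```

View pics/top0.png

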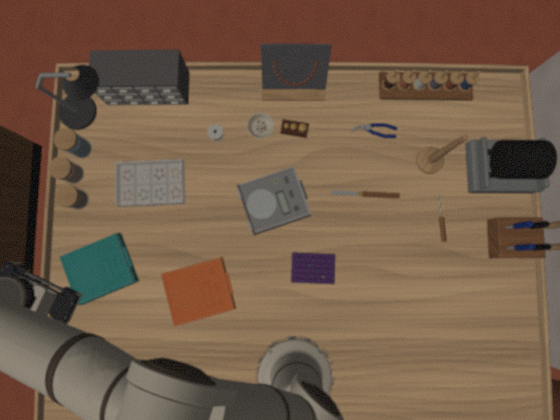

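View pics/side0.png

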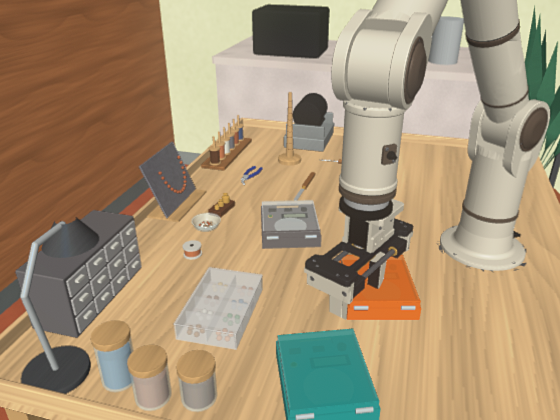

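Top view: candidates for the scale are grey (274,201), turquoise (98,268) and orange (198,291). Grey is the one meant, with its pan to the left and tongue to the right at about (304,190). Candidates for the spatula are the flat handle with wide blade (365,194) and the thin-needle awl (442,218). The first fits the spatula, with its tip pointing left. I'll confirm both in a crop.

```bash
cat > h.py <<'E'
import numpy as np, cv2
from plant import status, optics, job
def cam(n):
    p=optics.camera_params(n); K=np.array([[p['fx'],0,p['cx']],[0,p['fy'],p['cy']],[0,0,1.]]); R=cv2.Rodrigues(p['rvec'])[0]
    return K,p['dist'],R,p['tvec'],p['rvec']
def plane(n,uv,z):
    K,d,R,t,_=cam(n); u=cv2.undistortPoints(np.array(uv,float).reshape(-1,1,2),K,d).reshape(-1,2)
    D=np.c_[u,np.ones(len(u))]@R; C=-R.T@t; s=(z-C[2])/D[:,2]; return C+s[:,None]*D
def proj(n,P):
    K,d,R,t,r=cam(n); return cv2.projectPoints(np.array(P,float).reshape(-1,1,3),r,t,K,d)[0].reshape(-1,2)
def tri(ua,ub):
    (A,B)=[ (lambda K,d,R,t,_:(cv2.undistortPoints(np.array(u,float).reshape(1,1,2),K,d).reshape(2,1),np.c_[R,t]))(*cam(n)) for n,u in(("top",ua),("side",ub))]
    X=cv2.triangulatePoints(A[1],B[1],A[0],B[0]).ravel(); return X[:3]/X[3]
E
python3 - <<'E'
import cv2,numpy as np
t=cv2.imread("pics/top0.png");s=cv2.imread("pics/side0.png")
a=cv2.resize(t[155:245,225:415],None,fx=4,fy=4,interpolation=cv2.INTER_CUBIC)
b=cv2.resize(s[160:255,245:335],None,fx=2.2,fy=2.2,interpolation=cv2.INTER_CUBIC)
c=np.zeros((360+b.shape[0],760,3),np.uint8);c[:360,:760]=a;c[360:,:b.shape[1]]=b
cv2.imwrite("pics/crop.png",np.clip(c*1.6,0,255).astype(np.uint8))
E
```

```text
(no output)
```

View pics/crop.png

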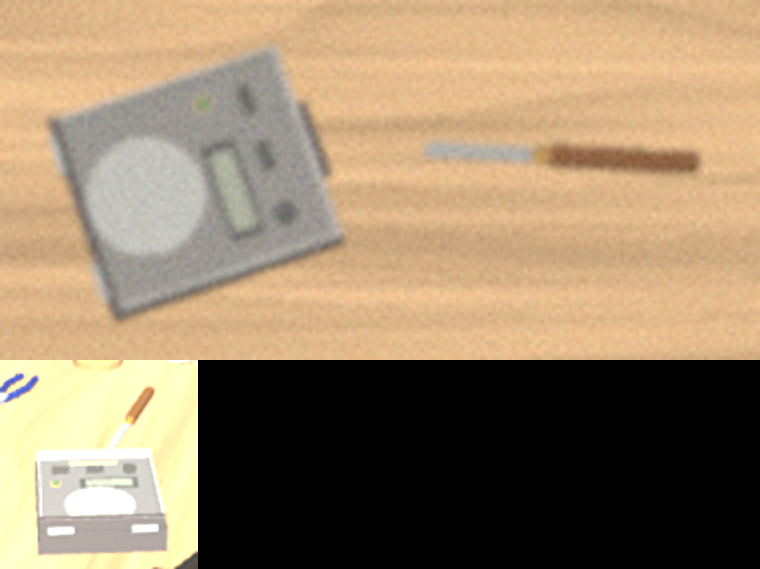

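The crop confirms both. On the grey scale the pan is at px (262,204), the round key at (296.5,208), the mid key at (291,194), the right key at (287,179.5) and the tongue at about (304,190). The spatula's tip is at px (331,193) and its butt at (399.5,195.5).

```bash
python3 - <<'E'
from h import *
t=cv2.imread("pics/top0.png").astype(np.uint8); g=cv2.cvtColor(t,cv2.COLOR_BGR2GRAY).astype(float)
def cen(u,v,r,sign):
    u0,v0=int(round(u)),int(round(v)); P=g[v0-r:v0+r+1,u0-r:u0+r+1]; med=np.median(P) 
    w=np.clip(sign*(P-med)-8,0,None); yy,xx=np.mgrid[v0-r:v0+r+1,u0-r:u0+r+1]; return [(w*xx).sum()/w.sum(),(w*yy).sum()/w.sum()]
k=[cen(296.5,208,4,-1),cen(291.2,193.8,3,-1),cen(287,179.5,5,-1)]
# pan: bright, low saturation
m=((g>np.percentile(g[185:222,243:282],60))*255).astype(np.uint8); 
sub=np.zeros_like(m); sub[184:224,242:280]=m[184:224,242:280]
n,l,st,ce=cv2.connectedComponentsWithStats(sub); i=1+np.argmax(st[1:,4]); print("pan",ce[i],st[i]); pan=ce[i]
print(k)
hsv=cv2.cvtColor(t,cv2.COLOR_BGR2HSV)
# scale grey silhouette
gm=((hsv[...,1]<60)*255).astype(np.uint8); s2=np.zeros_like(gm); s2[160:240,230:315]=gm[160:240,230:315]
c=max(cv2.findContours(s2,0,1)[0],key=cv2.contourArea); print("rect",cv2.minAreaRect(c))
W=np.r_[plane("top",k,43),plane("top",[pan],42)][:,:2]
M=np.array([[-55,45],[-55,0],[-55,-45],[38,0]],float)
a,b=M-M.mean(0),W-W.mean(0); th=np.arctan2((a[:,0]*b[:,1]-a[:,1]*b[:,0]).sum(),(a*b).sum())
R=np.array([[np.cos(th),-np.sin(th)],[np.sin(th),np.cos(th)]]); o=W.mean(0)-R@M.mean(0)
print("scale",o,np.degrees(th),"res",(M@R.T+o-W).round(1).tolist())
for nm,p in dict(slot=(-90,0),tongue=(-97,0),hinge=(88,0),key=(-55,45)).items(): print(nm,R@p+o)
# spatula
b_=t[...,0].astype(float);r_=t[...,2].astype(float)
reg=(slice(180,208),slice(322,408)); Hh=hsv[reg]; 
bg=cv2.medianBlur(t,31)[reg].astype(float); d=np.abs(t[reg].astype(float)-bg).sum(2); mk=(d>45).astype(np.uint8)
n,l,st,ce=cv2.connectedComponentsWithStats(mk); print(st[1:][st[1:,4]>20])
ys,xs=np.nonzero(np.isin(l,[i for i in range(1,n) if st[i,4]>20])); pts=np.c_[xs+322,ys+180].astype(np.float32)
vx,vy,x0,y0=cv2.fitLine(pts,cv2.DIST_HUBER,0,.01,.01).ravel(); s=(pts-[x0,y0])@[vx,vy]
e=[[x0+vx*q,y0+vy*q] for q in(s.min()-.5,s.max()+.5)]; print("ends",e)
print(plane("top",[e[0]],7),plane("top",[e[1]],10))
E
```

```text
pan [261.34973638 203.93321617] [248 190  28  28 569]
[[np.float64(295.9952153110048), np.float64(207.86124401913875)], [np.float64(291.0923076923077), np.float64(193.64615384615385)], [np.float64(286.1220657276995), np.float64(179.34741784037558)]]
rect ((273.5391845703125, 199.86465454101562), (52.349300384521484, 63.982479095458984), 71.14684295654297)
scale [513.0348514   61.43699747] 109.15924235392544 res [[-0.2, -0.6], [0.1, -0.0], [-0.1, 0.2], [0.2, 0.4]]
slot [542.5723813  -23.57790903]
tongue [544.86974474 -30.19017953]
hinge [484.15371106 144.56268383]
key [488.57811087  -5.28532145]
[[ 36  11  42   8 237]]
ends [[np.float32(357.49792), np.float32(193.0164)], [np.float32(399.58334), np.float32(195.71727)]]
[[ 539.05036078 -193.94613816    7.        ]] [[ 530.62418809 -321.98284248   10.        ]]
```

```bash
cat >> h.py <<'E'
from scipy.spatial.transform import Rotation as Ro
S0=np.array([513.03,61.44,0]); TH=np.radians(109.16); SX=np.array([np.cos(TH),np.sin(TH),0]); SY=np.array([-np.sin(TH),np.cos(TH),0])
def sw(x,y,z): return S0+x*SX+y*SY+np.array([0,0,z])
def down(yaw):  # tool x at yaw deg, z down
    c,s=np.cos(np.radians(yaw)),np.sin(np.radians(yaw)); return np.array([[c,s,0],[s,-c,0],[0,0,-1.]])
def go(p,R=None,s=None):
    s=s or status.get_state(); E=s['eef_rot']; R=E if R is None else R
    return np.round(np.r_[E.T@(np.array(p)-s['tcp_pos'])/50,Ro.from_matrix(E.T@R).as_rotvec(degrees=True)/10],3).tolist()
E
python3 - <<'E'
from h import *
tip=plane("top",[[331.2,192.75]],7)[0]; butt=np.array([530.62,-321.98,7]); d=tip-butt; print(tip,np.linalg.norm(d),np.degrees(np.arctan2(d[1],d[0])))
d/=np.linalg.norm(d); o=butt+85*d; print("origin",o, tip-125*d)
yaw=np.degrees(np.arctan2(d[1],d[0]))
print(go([560,200,227],down(120))); print(go([o[0],o[1],130],down(yaw)))
# awl, mandrel etc rough
print(plane("top",[[430,160],[442,218],[381,130],[313,268]],0).round())
E
```

```text
[ 539.66519335 -113.73699797    7.        ] 208.43935189038052 87.51287752719286
origin [ 534.30856182 -237.06007       7.        ] [ 534.24083774 -238.61924798    7.        ]
[-8.637, -4.813, -0.017, -0.01, 0.003, 3.624]
[-11.689, -13.017, 1.938, -0.009, 0.006, 6.872]
[[ 645. -425.    0.]
 [ 464. -454.    0.]
 [ 740. -274.    0.]
 [ 313.  -57.    0.]]
```

Call:
{"method": "drive_tool", "body": {"moves": [[[-1.1,-0.6,0,0,0,0.5],[-2.2,-1.2,0,0,0,0.9],[-3.3,-1.8,0,0,0,1.4],[-4.4,-2.4,0,0,0,1.8],[-5.5,-3.0,0,0,0,2.3],[-6.6,-3.6,0,0,0,2.7],[-7.6,-4.2,0,0,0,3.2],[-8.6,-4.8,0,0,0,3.6]]], "fingers": 0.5}}

```text
clock: 1.1
tcp_pos: [559.4, 200.1, 226.4]
eef_rot: [[-0.501, 0.865, -0.0], [0.865, 0.501, -0.0], [0.0, -0.0, -1.0]]
wrist_force: [1.2, 0.7, -0.6]
gripper_width: 45.7
gripper_force: 0.0
```

```bash
python3 - <<'E'
from h import *
s=status.get_state(); print(s['tcp_pos'],s['q'].round(2),s['gripper_width'],s['qvel'].round(2)); print(go([534.3,-237.8,100],down(87.5)))
E
```

```text
[559.4344521  200.10160789 226.40271504] [-0.27  0.37 -0.16  1.7   0.06  1.07  0.08] 45.67609339849351 [ 0.52  0.17  0.29 -0.26 -0.09  0.07  0.31]
[-7.326, -4.824, 2.529, -0.003, 0.0, 3.259]
```

Call:
{"method": "drive_tool", "body": {"moves": [[[-1.1,-0.7,0,0,0,0.5],[-2.1,-1.4,0.1,0,0,0.9],[-3.1,-2.0,0.3,0,0,1.4],[-4.1,-2.7,0.8,0,0,1.9],[-5.1,-3.4,1.3,0,0,2.4],[-6.1,-4.0,1.8,0,0,2.8],[-7.0,-4.6,2.2,0,0,3.26],[-7.33,-4.82,2.53,0,0,3.26]]]}}

```text
clock: 2.1
tcp_pos: [533.2, -241.0, 99.0]
eef_rot: [[0.048, 0.999, -0.002], [0.999, -0.048, -0.002], [-0.002, -0.002, -1.0]]
wrist_force: [0.5, 0.2, 0.3]
gripper_width: 46.2
gripper_force: 0.0
```

Call:
{"method": "drive_tool", "body": {"moves": [[[0,0,0,0,0,0],[0,0,0,0,0,0]]]}}

```text
clock: 2.35
tcp_pos: [535.5, -234.3, 100.3]
eef_rot: [[0.04, 0.999, 0.0], [0.999, -0.04, 0.001], [0.001, -0.0, -1.0]]
wrist_force: [0.7, 0.6, -0.8]
gripper_width: 46.0
gripper_force: 0.0
```

```bash
python3 - <<'E'
from h import *
s=status.get_state(); print(s['tcp_pos'],s['wrist_force']); print(go([534.3,-237.8,4],down(87.5)))
im=optics.snapshot("side"); x=cv2.resize(im[140:240,250:360,::-1],None,fx=5,fy=5,interpolation=cv2.INTER_CUBIC); cv2.imwrite("pics/side1.png",x)
E
```

```text
[ 535.5460404  -234.29438052  100.34862538] [ 0.71389141  0.64144798 -0.83990985]
[-0.073, -0.022, 1.927, -0.0, -0.007, 0.022]
```

View pics/side1.png

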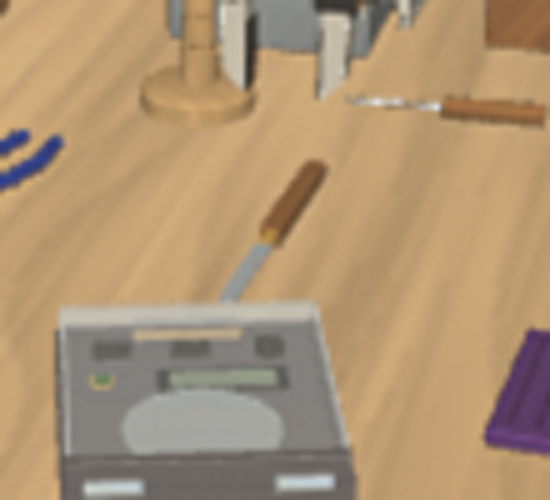

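The side view shows the open fingers well above the spatula handle (crop (297,200)) and nothing in the way. Descending.

Call:
{"method": "drive_tool", "body": {"moves": [[[-0.07,-0.02,0.6,0,0,0],[-0.07,-0.02,1.2,0,0,0],[-0.07,-0.02,1.7,0,0,0],[-0.07,-0.02,1.88,0,0,0],[-0.07,-0.02,1.88,0,0,0],[-0.07,-0.02,1.88,0,0,0]]]}}

```text
clock: 3.15
tcp_pos: [535.1, -239.5, 7.5]
eef_rot: [[0.041, 0.999, 0.002], [0.999, -0.041, -0.001], [-0.001, 0.002, -1.0]]
wrist_force: [0.6, 0.0, -0.2]
gripper_width: 46.0
gripper_force: 0.0
```

Call:
{"method": "drive_tool", "body": {"moves": [[[0,0,0,0,0,0],[0,0,0,0,0,0],[0,0,0,0,0,0],[0,0,0,0,0,0],[0,0,0,0,0,0],[0,0,0,0,0,0]]], "fingers": 1, "squeeze": 40}}

```text
clock: 3.9
tcp_pos: [534.2, -239.6, 6.4]
eef_rot: [[0.041, 0.999, 0.0], [0.999, -0.041, -0.0], [-0.0, 0.0, -1.0]]
wrist_force: [-0.4, 0.1, 3.4]
gripper_width: 15.8
gripper_force: 40.0
```

```bash
python3 - <<'E'
from h import *
p=sw(-285,0,60); print(p,go(p,down(109.16)))
E
```

```text
[ 606.56907126 -207.77263371   60.        ] [0.695, 1.421, -1.071, 0.002, 0.001, -2.152]
```

Call:
{"method": "drive_tool", "body": {"moves": [[[0,0,-0.4,0,0,0],[0,0,-0.8,0,0,0],[0.15,0.3,-1.07,0,0,-0.5],[0.3,0.7,-1.07,0,0,-1.0],[0.5,1.1,-1.07,0,0,-1.6],[0.7,1.42,-1.07,0,0,-2.15],[0.7,1.42,-1.07,0,0,-2.15],[0.7,1.42,-1.07,0,0,-2.15]]]}}

```text
clock: 4.9
tcp_pos: [605.6, -208.3, 60.3]
eef_rot: [[-0.326, 0.946, -0.0], [0.946, 0.326, -0.001], [-0.001, -0.001, -1.0]]
wrist_force: [-0.1, 0.2, -0.3]
gripper_width: 15.2
gripper_force: 40.0
```

```bash
python3 - <<'E'
from h import *
ims=[optics.snapshot(n) for n in("top","side")]
s=status.get_state(); R=s['eef_rot']; print(s['tcp_pos'],s['wrist_force'],s['gripper_width'])
tp=s['tcp_pos']+R@[126,0,-.6]; print("tip pred",tp,[proj(n,tp) for n in("top","side")])
x=R@[1,0,0]; print("tool yaw",np.degrees(np.arctan2(x[1],x[0])),"pitch z",x[2])
o=[]
for n,im in zip(("top","side"),ims):
    c=proj(n,[tp])[0].astype(int); a=im[c[1]-25:c[1]+25,c[0]-35:c[0]+35,::-1]; print(n,c-[35,25]); o.append(cv2.resize(a,None,fx=5.6,fy=5.6,interpolation=cv2.INTER_CUBIC))
cv2.imwrite("pics/tip.png",np.hstack(o))
E
```

```text
[ 605.27907892 -208.51086328   60.02031125] [ 1.18516495 -0.76839257 -1.56392369] 15.226978709478434
tip pred [564.26322774 -89.37330185  60.5693176 ] [array([[325.17790237, 181.4886301 ]]), array([[285.9910032 , 186.32539497]])]
tool yaw 108.99744482365578 pitch z -0.0004047093131177228
top [290 156]
side [250 161]
```

View pics/tip.png

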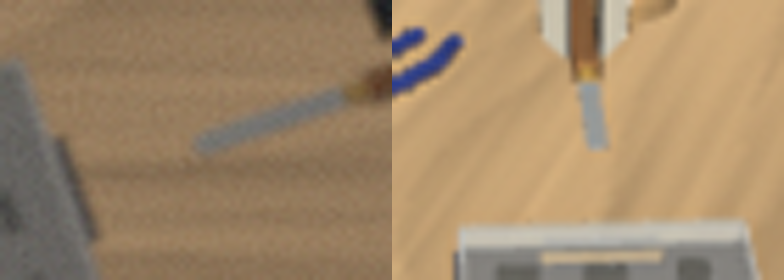

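The top crop shows the tip at px (324.1,181.6) and the side crop at (286.1,187.1). Both are within 1 px of the prediction, so the grasp is as assumed with the tip perhaps 2 mm further forward.

```bash
python3 - <<'E'
from h import *
print(go(sw(-77-127,0,60),down(109.16)), go(sw(-110-127,0,31),down(109.16)), go(sw(-77-127,0,31),down(109.16)))
E
```

```text
[1.626, 0.025, -0.0, -0.005, 0.002, -0.016] [0.966, 0.027, 0.58, -0.005, 0.002, -0.016] [1.626, 0.025, 0.58, -0.005, 0.002, -0.016]
```

Call:
{"method": "drive_tool", "body": {"moves": [[[0.3,0.02,0.2,0,0,0],[0.6,0.02,0.4,0,0,0],[0.95,0.02,0.58,0,0,0],[0.95,0.02,0.58,0,0,0],[0.95,0.02,0.58,0,0,0],[0.95,0.02,0.58,0,0,0]]]}}

```text
clock: 5.75
tcp_pos: [592.3, -163.3, 31.2]
eef_rot: [[-0.327, 0.945, 0.001], [0.945, 0.327, -0.001], [-0.001, 0.001, -1.0]]
wrist_force: [-0.3, -0.2, -0.6]
gripper_width: 15.2
gripper_force: 40.0
```

```bash
python3 - <<'E'
from h import *
ims=[optics.snapshot(n) for n in("top","side")]
s=status.get_state(); R=s['eef_rot']; print(s['tcp_pos'],s['wrist_force']); print(go(sw(-77-127,0,31),down(109.16)))
tp=s['tcp_pos']+R@[127,0,-.6]; print([proj(n,tp) for n in("top","side")])
o=[]
for n,im in zip(("top","side"),ims):
    c=proj(n,[tp])[0].astype(int); a=im[c[1]-25:c[1]+25,c[0]-35:c[0]+35,::-1]; print(n,c-[35,25]); o.append(cv2.resize(a,None,fx=5.6,fy=5.6,interpolation=cv2.INTER_CUBIC))
cv2.imwrite("pics/tip2.png",np.hstack(o))
E
```

```text
[ 592.07263429 -163.17821876   31.10321568] [ 0.64075824 -0.00460449 -1.28981303]
[0.682, -0.02, 0.001, 0.003, 0.005, -0.008]
[array([[308.5997249 , 187.77369782]]), array([[286.25868683, 202.23370763]])]
top [273 162]
side [251 177]
```

View pics/tip2.png

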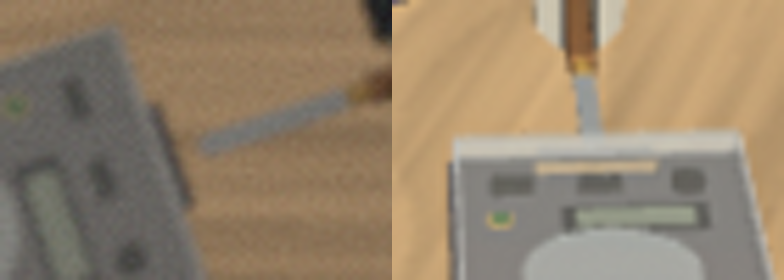

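The tip is at top px (307.9,187.6), level with the tongue's middle (303.3,189) and just in front of it. Inserting slowly.

Call:
{"method": "drive_tool", "body": {"moves": [[[0.1,-0.02,0,0,0,0],[0.2,-0.02,0,0,0,0],[0.3,-0.02,0,0,0,0],[0.4,-0.02,0,0,0,0],[0.5,-0.02,0,0,0,0],[0.58,-0.02,0,0,0,0],[0.64,-0.02,0,0,0,0],[0.64,-0.02,0,0,0,0]]]}}

```text
clock: 6.85
tcp_pos: [580.2, -132.1, 30.7]
eef_rot: [[-0.328, 0.945, -0.0], [0.945, 0.328, 0.0], [0.0, -0.0, -1.0]]
wrist_force: [0.0, 0.6, -0.2]
gripper_width: 15.3
gripper_force: 40.0
```

Call:
{"method": "drive_tool", "body": {"moves": [[[0,0,-0.05,0,0,0],[0,0,-0.1,0,0,0],[0,0,-0.15,0,0,0],[0,0,-0.2,0,0,0],[0,0,-0.2,0,0,0]]]}}

```text
clock: 7.48
tcp_pos: [580.4, -132.5, 41.0]
eef_rot: [[-0.328, 0.945, 0.0], [0.945, 0.328, -0.0], [-0.0, 0.0, -1.0]]
wrist_force: [0.8, 0.2, -0.7]
gripper_width: 15.8
gripper_force: 40.0
```

```bash
cat >> h.py <<'E'
def arc(ths,p=10,dz=0,L=129):
    for t in ths: print(round(t,2),go(sw(88-173*np.cos(t)+p-L,0,36+173*np.sin(t)-1.6+dz),down(109.16)))
E
python3 - <<'E'
from h import *
print(status.get_state()['tcp_pos']); arc([.08,.14,.2,.26,.32,.38,.44,.5])
E
```

```text
[ 580.40974818 -132.48014103   40.96898193]
0.08 [0.037, 0.0, -0.145, 0.002, 0.001, -0.003]
0.14 [0.06, 0.0, -0.351, 0.002, 0.001, -0.003]
0.2 [0.095, 0.0, -0.556, 0.002, 0.001, -0.003]
0.26 [0.142, 0.0, -0.758, 0.002, 0.001, -0.003]
0.32 [0.201, 0.0, -0.957, 0.002, 0.001, -0.003]
0.38 [0.272, 0.0, -1.152, 0.002, 0.001, -0.003]
0.44 [0.355, 0.0, -1.342, 0.002, 0.001, -0.003]
0.5 [0.449, 0.0, -1.528, 0.002, 0.001, -0.003]
```

Call:
{"method": "drive_tool", "body": {"moves": [[[0.04,0,-0.15,0,0,0],[0.06,0,-0.35,0,0,0],[0.1,0,-0.55,0,0,0],[0.14,0,-0.76,0,0,0],[0.2,0,-0.95,0,0,0],[0.27,0,-1.15,0,0,0],[0.27,0,-1.15,0,0,0],[0.27,0,-1.15,0,0,0]]]}}

```text
clock: 8.48
tcp_pos: [576.0, -119.7, 98.2]
eef_rot: [[-0.328, 0.945, 0.0], [0.945, 0.328, -0.0], [-0.0, 0.0, -1.0]]
wrist_force: [0.4, -0.1, -0.5]
gripper_width: 15.4
gripper_force: 40.0
```

```bash
python3 - <<'E'
from h import *
s=status.get_state();print(s['tcp_pos'],s['wrist_force'],s['moment']); arc([.46,.54,.62,.7,.78,.86,.94,1.02],11)
im=optics.snapshot("side"); cv2.imwrite("pics/side3.png",cv2.resize(im[130:260,220:370,::-1],None,fx=4,fy=4,interpolation=cv2.INTER_CUBIC))
E
```

```text
[ 576.00162539 -119.6584612    98.24062138] [ 0.4246689  -0.08851164 -0.54311593] [-0.16265003 -0.02788864 -0.0134656 ]
0.46 [0.134, -0.001, -0.259, 0.002, 0.001, -0.004]
0.54 [0.267, -0.001, -0.502, 0.002, 0.001, -0.004]
0.62 [0.419, -0.001, -0.734, 0.002, 0.001, -0.004]
0.7 [0.588, -0.001, -0.952, 0.002, 0.001, -0.004]
0.78 [0.775, -0.001, -1.157, 0.002, 0.001, -0.004]
0.86 [0.977, -0.001, -1.346, 0.002, 0.001, -0.004]
0.94 [1.194, -0.001, -1.518, 0.002, 0.001, -0.004]
1.02 [1.423, -0.001, -1.672, 0.002, 0.001, -0.004]
```

View pics/side3.png

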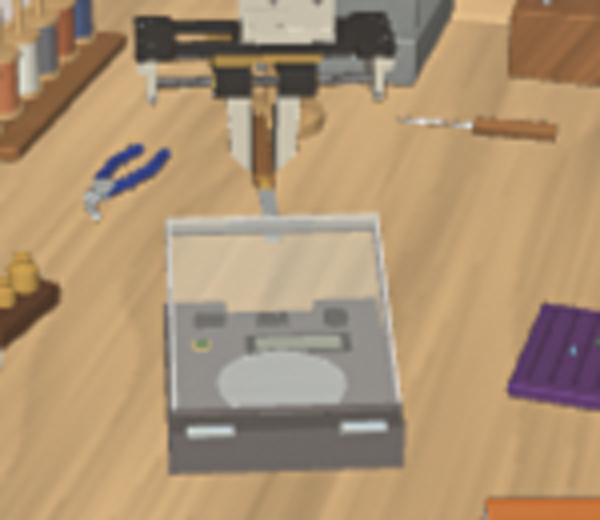

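The cover is up, with its front wall at crop row 220 and the blade tip hooked under it at (272,237). Continuing the arc.

Call:
{"method": "drive_tool", "body": {"moves": [[[0.13,0,-0.26,0,0,0],[0.27,0,-0.5,0,0,0],[0.42,0,-0.73,0,0,0],[0.59,0,-0.95,0,0,0],[0.78,0,-1.15,0,0,0],[0.98,0,-1.34,0,0,0],[1.19,0,-1.51,0,0,0],[1.42,0,-1.67,0,0,0]]]}}

```text
clock: 9.52
tcp_pos: [552.4, -51.7, 182.3]
eef_rot: [[-0.328, 0.945, 0.0], [0.945, 0.328, 0.0], [0.0, 0.0, -1.0]]
wrist_force: [-1.4, 0.4, -1.3]
gripper_width: 15.1
gripper_force: 40.0
```

```bash
python3 - <<'E'
from h import *
s=status.get_state();print(s['tcp_pos'],s['wrist_force']); arc([1.1,1.18,1.26],12);arc([1.34,1.42,1.5,1.58,1.68],13,-3)
im=optics.snapshot("side"); cv2.imwrite("pics/side4.png",cv2.resize(im[80:260,220:370,::-1],None,fx=3,fy=3,interpolation=cv2.INTER_CUBIC))
E
```

```text
[552.36937332 -51.74814096 182.27341721] [-1.38770385  0.39044073 -1.28823935]
1.1 [0.247, -0.0, -0.126, 0.001, -0.0, -0.003]
1.18 [0.499, -0.0, -0.242, 0.001, -0.0, -0.003]
1.26 [0.758, -0.001, -0.337, 0.001, -0.0, -0.003]
1.34 [1.045, -0.001, -0.351, 0.001, -0.0, -0.003]
1.42 [1.317, -0.001, -0.403, 0.001, -0.0, -0.003]
1.5 [1.592, -0.001, -0.434, 0.001, -0.0, -0.003]
1.58 [1.868, -0.001, -0.442, 0.001, -0.0, -0.003]
1.68 [2.214, -0.001, -0.422, 0.001, -0.0, -0.003]
```

View pics/side4.png

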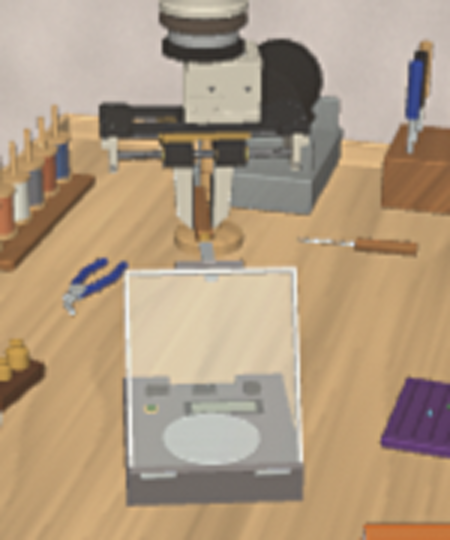

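The cover is at about 1.0 rad with the tip still hooked at crop (210,278). Pushing on past upright.

Call:
{"method": "drive_tool", "body": {"moves": [[[0.25,0,-0.13,0,0,0],[0.5,0,-0.24,0,0,0],[0.76,0,-0.33,0,0,0],[1.05,0,-0.36,0,0,0],[1.32,0,-0.4,0,0,0],[1.6,0,-0.43,0,0,0],[1.87,0,-0.43,0,0,0],[2.15,0,-0.4,0,0,0]]]}}

```text
clock: 10.58
tcp_pos: [517.0, 49.9, 201.7]
eef_rot: [[-0.328, 0.945, 0.0], [0.945, 0.328, 0.0], [0.0, 0.0, -1.0]]
wrist_force: [-0.3, 0.1, -0.7]
gripper_width: 15.4
gripper_force: 40.0
```

Call:
{"method": "drive_tool", "body": {"moves": [[[0.15,0,0,0,0,0],[0.15,0,0,0,0,0],[0.15,0,0,0,0,0],[0.15,0,0,0,0,0],[0.15,0,0,0,0,0],[0.15,0,0,0,0,0]]]}}

```text
clock: 11.32
tcp_pos: [514.9, 55.9, 201.7]
eef_rot: [[-0.327, 0.945, -0.0], [0.945, 0.327, -0.0], [0.0, -0.0, -1.0]]
wrist_force: [-0.7, -0.0, -0.6]
gripper_width: 15.1
gripper_force: 40.0
```

```bash
python3 - <<'E'
from h import *
s=status.get_state();print(s['tcp_pos'],s['wrist_force'],s['q'].round(2))
a=optics.snapshot("side"); b=optics.snapshot("top")
x=cv2.resize(a[60:260,220:370,::-1],(375,500),interpolation=cv2.INTER_CUBIC);y=cv2.resize(b[120:280,200:330,::-1],(406,500),interpolation=cv2.INTER_CUBIC); cv2.imwrite("pics/both5.png",np.hstack([x,y]))
E
```

```text
[514.92640447  55.90338881 201.68893165] [-0.65287356 -0.00758794 -0.63460901] [-0.09  0.26 -0.08  1.92  0.02  0.96  0.15]
```

View pics/both5.png

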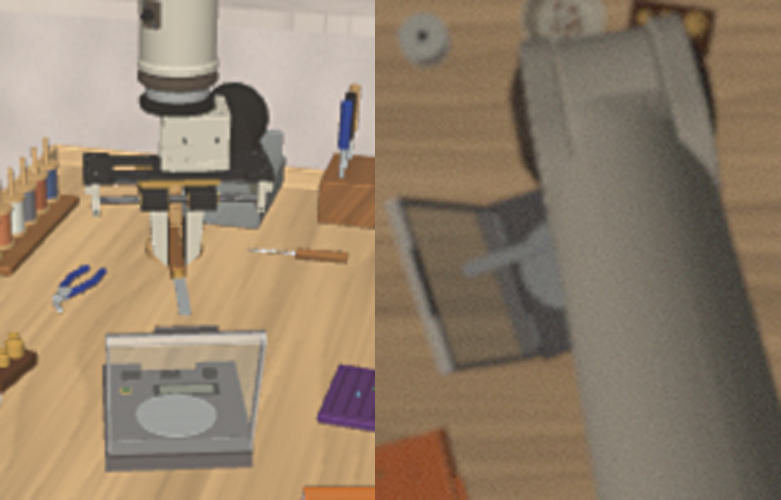

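The top view shows the cover folded well back past the hinge, leaning away to the left with its front edge at crop (400–445, 200–370). The blade is free of it, so I'm returning the spatula to its old place.

```bash
python3 - <<'E'
from h import *
print(go([534.3,-239,190],down(87.5)))
E
```

```text
[-5.702, -1.567, 0.234, -0.0, -0.0, 2.163]
```

Call:
{"method": "drive_tool", "body": {"moves": [[[-0.7,0,0,0,0,0],[-1.5,-0.1,0,0,0,0],[-2.3,-0.4,0,0,0,0.4],[-3.1,-0.7,0,0,0,0.8],[-3.9,-1.0,0.1,0,0,1.2],[-4.7,-1.3,0.2,0,0,1.6],[-5.4,-1.5,0.23,0,0,2.0],[-5.7,-1.57,0.23,0,0,2.16]]]}}

```text
clock: 12.42
tcp_pos: [533.5, -241.4, 190.0]
eef_rot: [[0.047, 0.999, -0.001], [0.999, -0.047, -0.001], [-0.001, -0.001, -1.0]]
wrist_force: [-0.7, 0.6, -1.3]
gripper_width: 15.3
gripper_force: 40.0
```

Call:
{"method": "drive_tool", "body": {"moves": [[[0,0,0.6,0,0,0],[0,0,1.2,0,0,0],[0,0,1.8,0,0,0],[0,0,2.4,0,0,0],[0,0,2.9,0,0,0],[0,0,3.2,0,0,0],[0,0,3.2,0,0,0],[0,0,3.2,0,0,0]]]}}

```text
clock: 13.42
tcp_pos: [535.0, -238.9, 31.1]
eef_rot: [[0.043, 0.999, 0.001], [0.999, -0.043, -0.0], [-0.0, 0.001, -1.0]]
wrist_force: [1.2, 0.4, -0.8]
gripper_width: 15.8
gripper_force: 40.0
```

```bash
python3 - <<'E'
from h import *
s=status.get_state(); print(s['tcp_pos'],s['wrist_force'],go([534.3,-239,7],down(87.5)))
E
```

```text
[ 535.01411632 -238.91242706   31.11633034] [ 1.163006    0.39698944 -0.79940899] [-0.002, -0.015, 0.482, 0.008, 0.002, 0.006]
```

Call:
{"method": "drive_tool", "body": {"moves": [[[0,0,0.15,0,0,0],[0,0,0.3,0,0,0],[0,0,0.4,0,0,0],[0,0,0.48,0,0,0],[0,0,0.48,0,0,0],[0,0,0.48,0,0,0]]]}}

```text
clock: 14.18
tcp_pos: [534.0, -238.8, 6.4]
eef_rot: [[0.043, 0.999, -0.0], [0.999, -0.043, 0.0], [0.0, -0.0, -1.0]]
wrist_force: [-1.5, 1.5, 4.6]
gripper_width: 14.8
gripper_force: 40.0
```

Call:
{"method": "drive_tool", "body": {"moves": [[[0,0,0,0,0,0],[0,0,0,0,0,0],[0,0,0,0,0,0],[0,0,0,0,0,0]]], "fingers": 0.5}}

```text
clock: 14.68
tcp_pos: [534.1, -238.8, 6.1]
eef_rot: [[0.043, 0.999, -0.0], [0.999, -0.043, 0.0], [0.0, -0.0, -1.0]]
wrist_force: [0.4, -0.5, 0.3]
gripper_width: 45.4
gripper_force: 0.0
```

Call:
{"method": "drive_tool", "body": {"moves": [[[0,0,-0.2,0,0,0],[0,0,-0.6,0,0,0],[0,0,-1.2,0,0,0],[0,0,-1.8,0,0,0],[0,0,-2.4,0,0,0],[0,0,-2.4,0,0,0]]]}}

```text
clock: 15.42
tcp_pos: [536.6, -240.0, 130.7]
eef_rot: [[0.043, 0.999, 0.007], [0.999, -0.043, -0.003], [-0.002, 0.007, -1.0]]
wrist_force: [-0.1, -0.3, -0.4]
gripper_width: 45.7
gripper_force: 0.0
```

```bash
python3 - <<'E'
from h import *
s=status.get_state(); print(s['tcp_pos'],s['wrist_force'],go(sw(-55,45,130),down(109.16)))
E
```

```text
[ 536.64519647 -239.99075267  130.65468071] [-0.05781727 -0.28539557 -0.36087808] [4.648, -1.163, -0.006, 0.037, 0.02, -2.163]
```

Call:
{"method": "drive_tool", "body": {"moves": [[[0.7,-0.2,0,0,0,-0.3],[1.4,-0.35,0,0,0,-0.6],[2.1,-0.5,0,0,0,-0.9],[2.8,-0.7,0,0,0,-1.3],[3.5,-0.9,0,0,0,-1.6],[4.2,-1.05,0,0,0,-1.9],[4.65,-1.16,0,0.04,0.02,-2.16],[4.65,-1.16,0,0.04,0.02,-2.16]]], "fingers": 1, "squeeze": 10}}

```text
clock: 16.42
tcp_pos: [486.1, -2.6, 126.3]
eef_rot: [[-0.331, 0.944, -0.008], [0.944, 0.331, 0.003], [0.005, -0.006, -1.0]]
wrist_force: [0.7, -0.7, 0.2]
gripper_width: 0.6
gripper_force: 0.0
```

Call:
{"method": "drive_tool", "body": {"moves": [[[0,0,0.5,0,0,0],[0,0,1.0,0,0,0],[0,0,1.4,0,0,0],[0,0,1.4,0,0,0],[0,0,1.4,0,0,0]]]}}

```text
clock: 17.05
tcp_pos: [486.3, -4.9, 56.7]
eef_rot: [[-0.326, 0.945, -0.007], [0.945, 0.326, 0.002], [0.004, -0.006, -1.0]]
wrist_force: [0.3, 0.0, 0.8]
gripper_width: 0.7
gripper_force: 0.0
```

```bash
python3 - <<'E'
from h import *
a=optics.snapshot("side"); 
s=status.get_state(); print(s['tcp_pos'],s['wrist_force'],s['gripper_width'],go(sw(-55,45,46),down(109.16)))
print(proj("side",[s['tcp_pos']])-[220,100], proj("side",[sw(-55,45,43)])-[220,100])
cv2.imwrite("pics/side6.png",cv2.resize(a[100:260,220:370,::-1],None,fx=3.7,fy=3.7,interpolation=cv2.INTER_CUBIC))
E
```

```text
[486.49821829  -4.62476396  56.98820294] [-0.04232817 -0.16948367  0.41015   ] 0.7421544991583265 [-0.027, 0.036, 0.219, -0.029, -0.023, -0.009]
[[ 84.37025641 103.37441347]] [[ 83.60978527 107.47358492]]
```

View pics/side6.png

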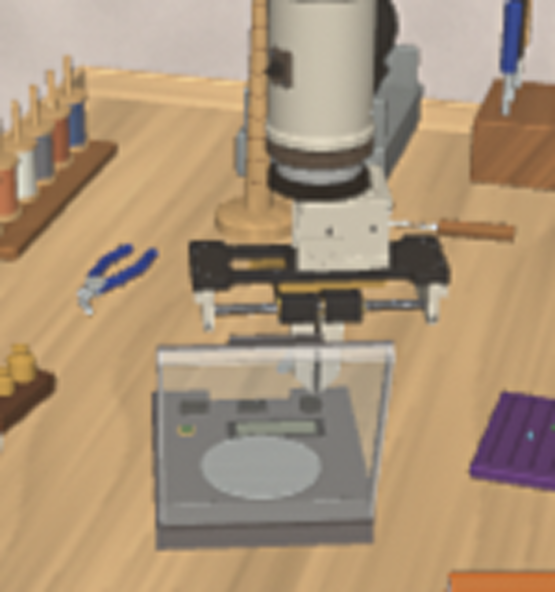

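The side view shows the shut fingertips at crop (315,388), just above the round key (310,404). The cover is open in front. Lowering gently.

Call:
{"method": "drive_tool", "body": {"moves": [[[-0.03,0.04,0.1,-0.03,-0.02,0],[-0.03,0.04,0.2,-0.03,-0.02,0],[-0.03,0.04,0.22,-0.03,-0.02,0],[-0.03,0.04,0.24,-0.03,-0.02,0],[-0.03,0.04,0.26,-0.03,-0.02,0],[-0.03,0.04,0.28,-0.03,-0.02,0],[-0.03,0.04,0.28,-0.03,-0.02,0]]]}}

```text
clock: 17.98
tcp_pos: [488.0, -4.6, 42.2]
eef_rot: [[-0.328, 0.945, -0.001], [0.945, 0.328, 0.001], [0.001, -0.001, -1.0]]
wrist_force: [0.3, 0.5, 1.9]
gripper_width: 0.7
gripper_force: 0.9
```

Call:
{"method": "drive_tool", "body": {"moves": [[[0,0,0.02,0,0,0],[0,0,0.04,0,0,0],[0,0,0.06,0,0,0],[0,0,0.06,0,0,0],[0,0,0.06,0,0,0]]]}}

```text
clock: 18.6
tcp_pos: [488.0, -4.6, 39.3]
eef_rot: [[-0.328, 0.945, -0.001], [0.945, 0.328, 0.001], [0.001, -0.001, -1.0]]
wrist_force: [-0.9, 0.7, 5.0]
gripper_width: 0.5
gripper_force: 2.4
```

Call:
{"method": "drive_tool", "body": {"moves": [[[0,0,0.01,0,0,0],[0,0,0.02,0,0,0],[0,0,0.03,0,0,0],[0,0,0.03,0,0,0],[0,0,0.03,0,0,0]]]}}

```text
clock: 19.23
tcp_pos: [488.0, -4.6, 38.2]
eef_rot: [[-0.328, 0.945, -0.001], [0.945, 0.328, 0.001], [0.001, -0.001, -1.0]]
wrist_force: [-2.8, 0.3, 10.8]
gripper_width: 0.7
gripper_force: 5.0
```

Call:
{"method": "drive_tool", "body": {"moves": [[[0,0,0.005,0,0,0],[0,0,0.01,0,0,0],[0,0,0.01,0,0,0],[0,0,0.01,0,0,0]]]}}

```text
clock: 19.73
tcp_pos: [488.1, -4.6, 38.1]
eef_rot: [[-0.328, 0.945, -0.001], [0.945, 0.328, 0.001], [0.001, -0.001, -1.0]]
wrist_force: [-3.7, 0.7, 14.2]
gripper_width: 0.5
gripper_force: 7.2
```

Fully down on its stop. I'll ease off a little for margin and hold.

Call:
{"method": "drive_tool", "body": {"moves": [[[0,0,-0.01,0,0,0],[0,0,-0.01,0,0,0],[0,0,-0.01,0,0,0],[0,0,-0.01,0,0,0],[0,0,-0.01,0,0,0],[0,0,-0.01,0,0,0],[0,0,-0.01,0,0,0],[0,0,-0.01,0,0,0]]]}}

```text
clock: 20.72
tcp_pos: [488.0, -4.6, 38.2]
eef_rot: [[-0.328, 0.945, -0.001], [0.945, 0.328, 0.001], [0.001, -0.001, -1.0]]
wrist_force: [-2.4, 0.1, 10.1]
gripper_width: 0.6
gripper_force: 5.0
```

Call:
{"method": "drive_tool", "body": {"moves": [[[0,0,0,0,0,0],[0,0,0,0,0,0],[0,0,0,0,0,0],[0,0,0,0,0,0],[0,0,0,0,0,0],[0,0,0,0,0,0],[0,0,0,0,0,0],[0,0,0,0,0,0]]]}}

```text
clock: 21.72
tcp_pos: [488.0, -4.6, 38.2]
eef_rot: [[-0.328, 0.945, -0.001], [0.945, 0.328, 0.001], [0.001, -0.001, -1.0]]
wrist_force: [-2.9, -0.6, 10.6]
gripper_width: 0.6
gripper_force: 5.0
```

Call:
{"method": "drive_tool", "body": {"moves": [[[0,0,0,0,0,0],[0,0,0,0,0,0],[0,0,0,0,0,0],[0,0,0,0,0,0],[0,0,0,0,0,0],[0,0,0,0,0,0],[0,0,0,0,0,0],[0,0,0,0,0,0]]]}}

```text
clock: 22.72
tcp_pos: [488.0, -4.6, 38.2]
eef_rot: [[-0.328, 0.945, -0.001], [0.945, 0.328, 0.001], [0.001, -0.001, -1.0]]
wrist_force: [-2.7, 1.3, 10.2]
gripper_width: 0.7
gripper_force: 5.0
```

Call:
{"method": "drive_tool", "body": {"moves": [[[0,0,0,0,0,0],[0,0,0,0,0,0],[0,0,0,0,0,0],[0,0,0,0,0,0],[0,0,0,0,0,0],[0,0,0,0,0,0],[0,0,0,0,0,0],[0,0,0,0,0,0]]]}}

```text
clock: 23.72
tcp_pos: [488.0, -4.6, 38.2]
eef_rot: [[-0.328, 0.945, -0.001], [0.945, 0.328, 0.001], [0.001, -0.001, -1.0]]
wrist_force: [-3.2, -1.0, 10.3]
gripper_width: 0.4
gripper_force: 5.0
```

```bash
python3 - <<'E'
from h import *
a=optics.snapshot("side"); b=optics.snapshot("top"); s=status.get_state(); print(s['tcp_pos'],s['wrist_force'],s['clock'])
x=cv2.resize(a[100:260,220:370,::-1],(400,427));y=cv2.resize(b[120:260,240:415,::-1],(400,427*140*400//(427*175))); y=cv2.copyMakeBorder(y,0,427-y.shape[0],0,0,0); cv2.imwrite("pics/end.png",np.hstack([x,y]))
E
```

```text
[488.02556345  -4.59598895  38.19311885] [-2.90167123  0.09537232 10.57293086] 23.825
```

View pics/end.png

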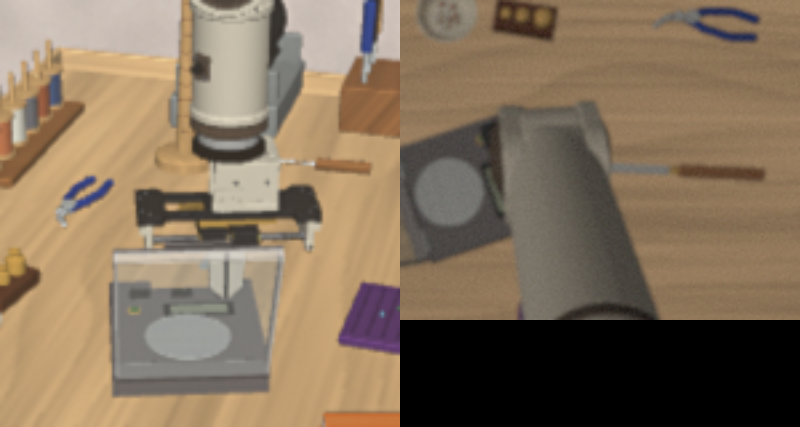

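The cover is open, the spatula lies flat on the table (right panel, about (690,170)), and the fingers hold the key down at about 10 N. Handing in.

```bash
python3 -c "
from plant import job; print(job.sign_off())"
```

```text
the job is handed in; nothing more can be done
None
```

I handed the job in, with no verdict returned: the cover was prised up and rests folded back, the spatula is back on the table, and the fingers have held the calibration key fully down at about 10 N for over three seconds.

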